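# Feed a test plate from the stack magazine into the plate reader

## Task

Load the reader with the oldest test plate: push the magazine's feeder tab so that the bottom plate of the stack pokes out of the outlet, then pull that plate straight out level from under the others, leaving them to drop down flat in the magazine with the feeder sprung back. Set the plate down (do not drop it) wells up, flat, square and centred on the reader's open tray, let go of it, and only then push the tray fully home with the plate on it. Do not disturb the bottles, jar, marker and timer standing about.

Things in the scene. Friction and masses are not known exactly. Their poses are not given: they have to be found in the camera images.
- magazine: Open-topped metal stack magazine, fixed, left or right on the bench, the reader on the other side. Origin on the bench below the stack's centre, +x to its outlet. Four corner guides, tops at z = 58 mm, hold the stack with 2 mm play; their outer faces are at x = +-46, y = +-32 mm. The plates lie on a floor 36 mm wide, top at z = 20 mm. Foot 130 x 90 x 10 mm, centred.
- outlet (a point): Middle of the outlet on the magazine's floor: 46 mm along the magazine's +x, 20 mm above the bench, axes as the magazine. Slot 11 mm high under the front guides: only the bottom plate passes. The floor goes on outside as a tongue 36 mm wide to 105 mm from the magazine's origin, narrower than a plate, so a plate's long edges can be gripped there.
- feeder (a joint): Travel of the feeder slide along the magazine's +x, m: 0 = at rest, 0.034 = fully pushed. A spring (1.7 N at rest, 4.1 N fully pushed) returns it when let go. After about 1 mm it moves the bottom plate along; fully pushed, the plate sticks out about 28 mm beyond the front guides and stays there when the feeder springs back.
- feeder_tab (a point): Middle of the top edge of the feeder's upright tab, 87 mm behind the magazine's origin, 90 mm above the bench; moves with the feeder. Tab 6 mm thick along the magazine's x, 30 mm wide along its y, free from its top down to the floor. Pinch it across its width above the guides (58 mm high), or push it from behind.
- plate_bottom: The plate to load: lowest of four equal white ceramic test plates, 80 (x) x 52 (y) x 8 mm, about 70 g, six shallow wells in its upper face; origin at the centre of its underside, z up out of the wells. Starts on the magazine's floor, its x along the magazine's x.
- plate_2: The plate lying on the bottom plate, same shape and axes; drops 8 mm on to the magazine's floor when the bottom plate is gone.
- plate_3: Third plate from below, same shape and axes.
- plate_4: Top plate, same shape and axes.
- reader: Box-shaped white bench plate reader, fixed; origin on the bench below the seat of the fully open tray, +x points into the machine. Housing from x = +95 to +290 mm, 170 mm wide, 100 mm high; slot in its front for the tray, 88 mm wide, from z = 6 to 58 mm.
- tray (a joint): Travel of the tray into the reader along the reader's +x, m: 0 = fully open, 0.138 = fully home. Starts between 0 and 0.02. Slides with about 1.2 N of friction and stays where it is left.
- tray_seat (a point): Centre of the plate's seat on the tray's upper face, 30 mm above the bench; x as the reader's x; moves with the tray. The tray is 46 mm wide, narrower than a plate, so fingers can pass beside it. The plate lies along x (either end first) between the front panel (inner face at x = -44 mm) and a lip 5 mm high (at x = +44 mm).
- tray_front (a point): Centre of the outer face of the tray's front panel, the face to push on to close the tray: panel 90 mm wide, 42 mm high (8 to 50 mm above the bench), 8 mm thick; 52 mm from tray_seat towards the reader's -x. Moves with the tray.
- tube_rack: White rack with capped tubes, 120 x 50 mm, 92 mm high, fixed between magazine and reader; origin at the centre of its underside, x along its length.
- dropper_a: Small amber dropper bottle, 28 mm across, 70 mm high, upright beside the magazine's outlet; origin at the centre of its underside.
- dropper_b: Equal amber dropper bottle, beside the magazine's rear half; origin at the centre of its underside.
- sample_jar: Clear jar with white lid, 46 mm across, 60 mm high, beside the tray; origin at the centre of its underside.
- wash_bottle: White wash bottle, 60 mm across, 175 mm high with its spout, in the middle of the bench; origin at the centre of its underside.
- marker: Black marker pen lying flat beside the tray, 130 x 12 x 12 mm; origin at the centre of its underside, x along it.
- timer: Grey timer lying flat, 50 x 40 x 18 mm; origin at the centre of its underside.
Not all that is in view belongs to the job. What is shaped like the magazine but pink is not meant.

How it is judged (in metres and radians):
On the way, in this order (a step that is already met when the one before it is completed fails the run):
1. the bottom plate has been drawn out level through the magazine's outlet, clear of the stack (x of plate_bottom in the frame of magazine above 0.078 m and z of plate_bottom in the frame of magazine below 0.04 m and y of plate_bottom in the frame of magazine between -0.02 and 0.02 m and angle between plate_bottom's own z axis and vertical below 0.25 rad).
2. the plate lies released, wells up, flat, square and centred on the tray's seat while the tray is still open (x of plate_bottom in the frame of tray_seat between -0.007 and 0.007 m and y of plate_bottom in the frame of tray_seat between -0.007 and 0.007 m and z of plate_bottom in the frame of tray_seat between -0.003 and 0.003 m and angle between plate_bottom's own z axis and vertical below 0.07 rad and angle between the x axis of plate_bottom and the x axis of tray_seat, either way round below 0.13 rad and value of joint tray below 0.05 m and contact force between the fingers and plate_bottom below 0.1 N), for 0.2 s.
At the end, for the whole second after the job is handed in: Tray within 5 mm of home; the plate lies still on it, wells up, within 7 mm of the seat centre, 0.13 rad of square, tilt under 0.07 rad; feeder within 4 mm of rest; the other three plates flat in order in the magazine, within 6 mm of centre, lowest on the floor (3 mm) (x of plate_bottom in the frame of tray_seat between -0.007 and 0.007 m and y of plate_bottom in the frame of tray_seat between -0.007 and 0.007 m and z of plate_bottom in the frame of tray_seat between -0.003 and 0.003 m and angle between plate_bottom's own z axis and vertical below 0.07 rad and angle between the x axis of plate_bottom and the x axis of tray_seat, either way round below 0.13 rad and value of joint tray above 0.133 m and value of joint feeder below 0.004 m and linear speed of plate_bottom below 0.02 m/s and x of plate_2 in the frame of magazine between -0.006 and 0.006 m and y of plate_2 in the frame of magazine between -0.006 and 0.006 m and z of plate_2 in the frame of magazine between 0.017 and 0.023 m and angle between each of plate_2, plate_3, plate_4's own z axis and vertical below 0.06 rad and x of plate_3 in the frame of magazine between -0.006 and 0.006 m and y of plate_3 in the frame of magazine between -0.006 and 0.006 m and z of plate_3 in the frame of magazine between 0.025 and 0.031 m and x of plate_4 in the frame of magazine between -0.006 and 0.006 m and y of plate_4 in the frame of magazine between -0.006 and 0.006 m and z of plate_4 in the frame of magazine between 0.033 and 0.039 m); the robot touches nothing.
It fails at once if one of the three upper plates is lifted or pulled out of the magazine (moved over 20 mm) (distance of any of plate_2, plate_3, plate_4 from where it was at the start of the episode above 0.02 m).
It fails at once if a bystander (bottle, jar, marker, timer) is moved more than 15 mm (distance of any of dropper_a, dropper_b, sample_jar, wash_bottle, marker, timer from where it was at the start of the episode above 0.015 m).
It fails at once if the plate is dropped: falling or flying faster than 0.5 m/s with no finger on it (linear speed of plate_bottom above 0.5 m/s and contact force between the fingers and plate_bottom below 0.05 N).
It also fails if it takes over 67 s, if anything falls off the work surface, if the arm or the gripper's body presses on something with over 40 N, if the wrist force passes 120 N, or if a joint passes its speed limit or range.

## Robot

A 6-joint arm with a two-finger parallel gripper is mounted at the origin on the work surface. World frame = base frame: x ahead of the robot, y to its left, z up, the work surface at z = 0. Lengths are in mm, angles in rad, forces in N, time in s.
With the tool pointing down it reaches from about 325 to 775 mm from the base axis. Payload 5.5 kg.
Tool frame: the origin (TCP) lies on the centre line of the jaws, within the pads' length; the fingertips stand 25 mm ahead of it and the grasp point (between the pads) lies 6 mm ahead of it (ctrl.nose_length is the distance from the TCP to the fingertips, in mm); z points along the fingers, y is the direction in which the jaws open and shut (so a half turn about z gives the same grasp; the last joint's range is limited). The gripper opens to 85 mm and grips with 20 to 120 N. Pads are 22 mm wide; open, the fingers measure 114 mm over their backs; the gripper's body (76 mm by 85 mm) begins 54 mm behind the grasp point. The pads swing forward as they close: fully open they stand 13 mm farther back than shut.
Start: joints at [-1.369, 0.091, 1.231, -0, 1.82, -0.057], TCP at [153.551, -580.033, 256.275] pointing down, gripper open.
Joint ranges: [-2.87, 2.87], [-0.86, 2.18], [0.17, 2.46], [-1.51, 4.65], [0.06, 2.69], [-2.65, 2.65]. Speed limits (rad/s): [2.57, 2.57, 3.01, 3.14, 3.14, 3.14].

## Interface

Orientations are given as a 3x3 rotation matrix whose columns are the frame's x, y, z axes.
In Python, from bench import ctrl, vision gives the robot as it stands.
- The arm moves only by the shell command python3 -m creep 'ROWS' [OPENING]. ROWS is JSON, a list of rows, each a list of 2 entries, a list of its own where there are three numbers: the shift along the tool's x, y, z each as a share of 0.4 m, from -1 to 1, then the turn, a rotation vector about the tool's x, y, z each as a share of 60 degrees, from -1 to 1. A call has 1 to 5 rows; each row is the pose to reach, as a shift and turn from the pose commanded when the call began, along the tool's axes at that moment; what a row does not reach only later rows make up. A row lasts 1/12 s, in which the tool goes at most 41.7 mm and 7.16 degrees, less where a joint would pass 70% of its speed; a pose out of reach is approached as far as the arm can. A call with a number of a shift or a turn outside -1 to 1 is refused whole. A call with a gripper value outside its range is refused whole. OPENING is the gripper command: -1 is shut, 1 is fully open, values between are in proportion, set as the call begins (- or left out, the last holds). The fingers move at their own pace and stop on an object; the grip force is fixed at half the most. Time passes only in rows, so rows that repeat a pose let the fingers close. It gives the time, the measured TCP pose, the force and the opening at its end, in the units of the state.
- ctrl.state(): the state, without advancing time (a new reading comes with each control period).
- vision.read_camera(name): name is "side" or "top" or "wrist"; returns a dict with "pixels" (420x560x3 uint8, blue, green, red), "range_z" (420x560 float32, mm along the optical axis (not along the pixel's ray), 0 where there is no reading), "fovy" (degrees; the focal length in pixels is half the picture's height over the tangent of half this angle, whatever the lens; pixels are square), "cx", "cy" (the principal point, pixels), "R" (3x3) and "t" (3): a world point X has camera coordinates R X + t; the wrist camera has in their place "T_tool_cam" (4x4, takes a point from camera to tool coordinates, whose origin is the TCP and whose axes are the flange's). Camera axes: x right, y down, z forward; pixel columns grow to the right and rows downward; lengths in mm; the calibration is good to about 2 mm. A picture is of the moment at which its call begins: read the wrist's pose just before it.
- ctrl.close_job(): hands the job in, once; it reports no verdict.
The state is a dict: "clock": time; "joint_pos": joint angles; "joint_velocities": joint speeds; "tau": joint torques, N m; "tcp_pos": TCP position; "orientation": TCP orientation; "force": force on the tool from outside, world axes, zero at the start; "moment": the same for the moment, N m; "opening": opening from 0.0 (shut) to 1.0 (fully open).
Only numpy, scipy, OpenCV 4.12 (cv2) and the standard library are available. Lean on these libraries where they do the work, as an engineer would, in place of code of your own. Each camera call takes 0.05 s, during which the arm holds its last target.

## Working session

There is one attempt and no reset: what is moved stays moved. The work goes in short steps, Python scripts to look and compute and a shell command to move; the robot and the scene stay as the last step left them, time stands still between calls to the robot, and variables do not carry over. Pictures are saved under pics/ and viewed, and the job is handed in when it is done.

```bash
ls; mkdir -p pics
cat > h.py <<'E'
import numpy as np, cv2
from bench import ctrl, vision
def cam(name, save=None):
    s=ctrl.state(); c=vision.read_camera(name)
    h=c["pixels"].shape[0]; c["f"]=h/2/np.tan(np.radians(c["fovy"])/2)
    if "T_tool_cam" in c:
        T=np.array(c["T_tool_cam"]); Rw=np.array(s["orientation"]).reshape(3,3)
        Rcw=Rw@T[:3,:3]; o=Rw@T[:3,3]+np.array(s["tcp_pos"])
    else:
        R=np.array(c["R"]); Rcw=R.T; o=-R.T@np.array(c["t"])
    c["Rcw"]=Rcw; c["o"]=o
    if save: cv2.imwrite("pics/"+save,c["pixels"])
    z=c["range_z"]; v,u=np.mgrid[:z.shape[0],:z.shape[1]]
    P=np.stack([(u-c["cx"])/c["f"]*z,(v-c["cy"])/c["f"]*z,z],-1)
    c["W"]=P@Rcw.T+o; c["W"][z==0]=np.nan
    return c
def proj(c,X):
    p=(np.asarray(X)-c["o"])@c["Rcw"]
    return p[...,:2]/p[...,2:]*c["f"]+[c["cx"],c["cy"]]
E
python3 - <<'E'
from h import *
for n in("top","side","wrist"):
    c=cam(n,n+"0.png"); np.savez(n+"0.npz",W=c["W"],o=c["o"],R=c["Rcw"],f=c["f"],p=[c["cx"],c["cy"]],px=c["pixels"])
    print(n,c["o"].round(),c["f"],c["cx"],c["cy"])
print(ctrl.state())
E
```

```text
pics
top [ 342.   12. 1016.] 434.19383829046666 282.09931727415534 204.60006145956885
side [425. 895. 825.] 465.05540850508993 280.05037225089217 207.59645524119443
wrist [ 223. -562.  372.] 355.10772396429945 275.9985204232806 215.00790243815183
{'clock': 0.15, 'joint_pos': array([-1.36867306e+00,  9.17432785e-02,  1.23159859e+00, -6.61591580e-05,
        1.81979906e+00, -5.66824636e-02]), 'joint_velocities': array([-0.00121414, -0.00159584, -0.00403828,  0.00139015, -0.00083762,
       -0.00121632]), 'tau': array([-3.05350966e-05, -4.59370530e+01, -4.18527710e+01, -1.08901297e-04,
        9.54451505e-03,  1.64362075e-05]), 'tcp_pos': array([ 153.51081469, -579.85588356,  255.38226734]), 'orientation': array([[ 9.66700477e-01,  2.55910236e-01, -3.73628024e-04],
       [ 2.55910508e-01, -9.66699307e-01,  1.50387770e-03],
       [ 2.36717470e-05, -1.54941463e-03, -9.99998799e-01]]), 'force': array([ 0.22325752, -0.19214644, -0.3111459 ]), 'moment': array([-0.01440151, -0.05671476, -0.0314052 ]), 'opening': 0.9994481832976769}
```

View pics/top0.png

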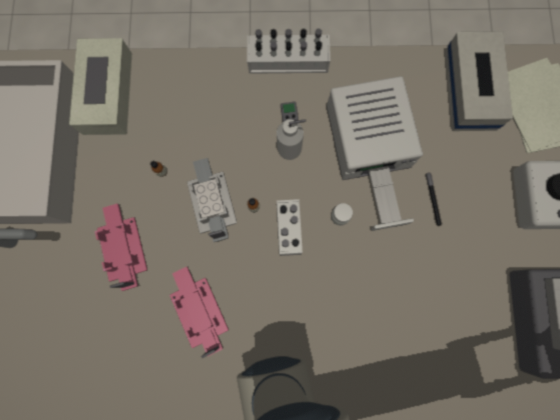

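View pics/side0.png

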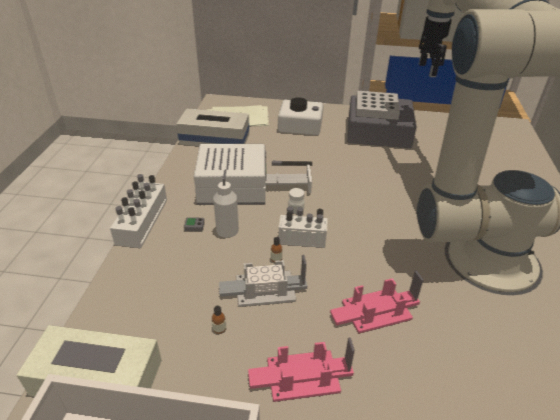

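View pics/wrist0.png

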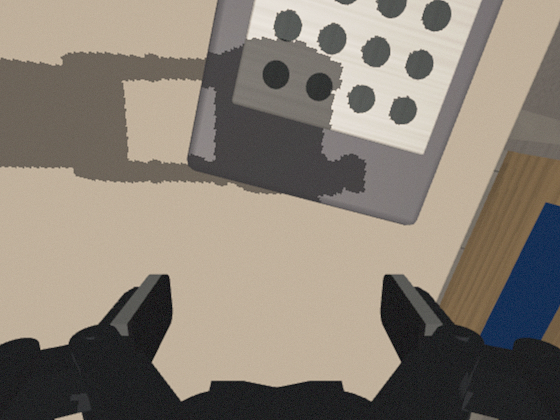

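Run:
```python
from h import *
print([d for d in dir(ctrl) if d[0]!='_'],ctrl.nose_length)
im=cv2.imread("pics/top0.png")
a=cv2.resize(im[150:250,140:270],None,fx=4,fy=4,interpolation=cv2.INTER_CUBIC)
b=cv2.resize(im[150:240,330:450],None,fx=4,fy=4,interpolation=cv2.INTER_CUBIC)
b=cv2.copyMakeBorder(b,0,40,0,0,0)
cv2.imwrite("pics/cropA.png",a);cv2.imwrite("pics/cropB.png",b)
s=cv2.imread("pics/side0.png")
cv2.imwrite("pics/cropC.png",cv2.resize(s[240:310,200:330],None,fx=6,fy=6,interpolation=cv2.INTER_CUBIC))
```

```text
['IKError', 'close_job', 'nose_length', 'state'] 25.0
```

View pics/cropA.png

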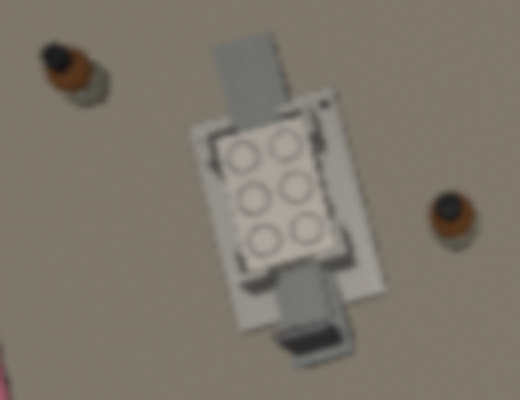

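View pics/cropC.png

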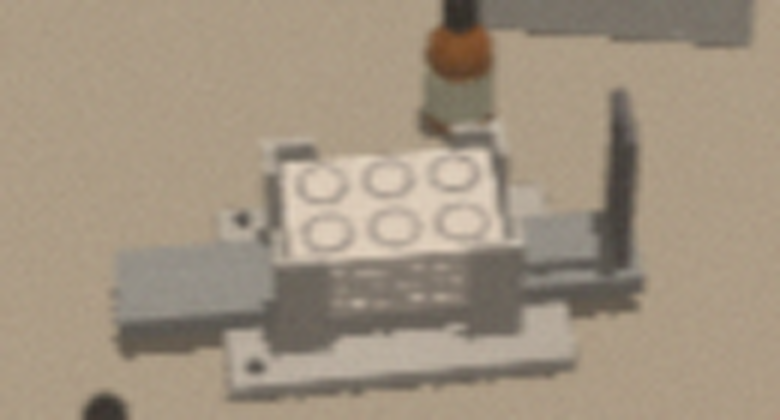

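View pics/cropB.png

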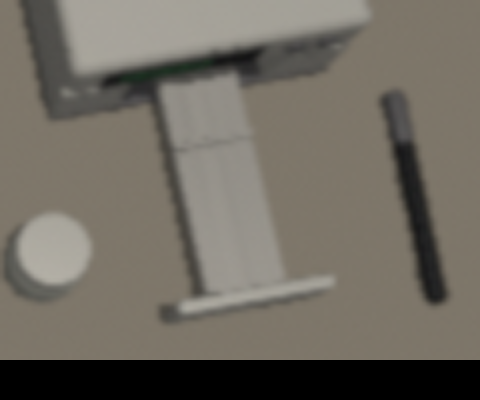

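Candidates: the grey magazine at top px (210,203), and two pink look-alikes at (121,250) and (199,315), which are out. The close crop shows that the grey one holds the white stack. Its tongue points up to (203,168) and its dark tab is at (219,236). The reader is at (375,125), its tray at (387,200) and its front panel at (393,225).

Run:
```python
import numpy as np,cv2
for n in("top","side"):
    d=np.load(n+"0.npz");W=d["W"];
    m0=(W[...,0]>200)&(W[...,0]<520)&(W[...,1]>90)&(W[...,1]<270)
    for lab,lo,hi in(("foot",7,13),("stack",48,57),("tongue",17,23),("tab",70,96)):
        c=(W[...,0]>220)&(W[...,0]<460)&(W[...,1]>110)&(W[...,1]<230)
        m=c&(W[...,2]>lo)&(W[...,2]<hi)
        p=W[m]
        if len(p)<5: continue
        r=cv2.minAreaRect(p[:,:2].astype(np.float32)); print(n,lab,len(p),p.mean(0).round(1),[np.round(x,1) for x in r])
    for lab,lo,hi in(("panel",46,53),("tray",26,33),("house",95,104)):
        c=(W[...,0]>250)&(W[...,0]<620)&(W[...,1]>-330)&(W[...,1]<-80)
        m=c&(W[...,2]>lo)&(W[...,2]<hi); 
        p=W[m]
        r=cv2.minAreaRect(p[:,:2].astype(np.float32)); print(n,lab,len(p),p.mean(0).round(1),[np.round(x,1) for x in r])
    # others
    for (nm,x0,x1,y0,y1) in(("drA",400,480,250,340),("drB",300,390,60,110),("jar",290,370,-170,-105),("wash",430,550,-60,20),("marker",280,430,-380,-300)):
        c=(W[...,0]>x0)&(W[...,0]<x1)&(W[...,1]>y0)&(W[...,1]<y1)&(W[...,2]>8)
        p=W[c]
        if len(p): print(n,nm,len(p),np.nanmin(p,0).round(),np.nanmax(p,0).round())
```

```text
top foot 673 [293.2 186.7   9.4] [array([339.2, 188.5]), array([233.7,  89.2]), np.float64(2.2)]
top stack 56 [292.7 189.8  53.8] [array([340., 193.]), array([236.9,  63.6]), np.float64(1.6)]
top tongue 716 [298.  202.4  19.4] [array([340. , 191.3]), array([ 78.7, 239.4]), np.float64(88.9)]
top tab 23 [365.8 165.5  83.1] [array([340. , 165.9]), array([239.7,  10.6]), np.float64(1.6)]
top panel 164 [ 499.4 -213.1   49.1] [array([ 537.5, -196.9]), array([177.7, 126.9]), np.float64(77.3)]
top tray 1083 [ 551.4 -217.1   29.3] [array([ 544.6, -179.7]), array([142.1, 170.1]), np.float64(6.6)]
top house 262 [ 613.1 -168.8   98.7] [array([ 611.5, -185. ]), array([ 19. , 116.7]), np.float64(1.8)]
top drA 14 [402. 334.   8.] [418. 340.  11.]
top wash 973 [430. -26.  52.] [541.  20.  97.]
side foot 399 [287.6 198.1  10.6] [array([338.9, 195.5]), array([235.9,  80.1]), np.float64(3.2)]
side stack 112 [291.1 193.5  52.8] [array([345.8, 183.5]), array([ 60.3, 227.7]), np.float64(83.0)]
side tongue 520 [296.9 205.   20.4] [array([339.7, 194.1]), array([237.1,  72.6]), np.float64(1.0)]
side tab 30 [449.6 172.9  83. ] [array([340.2, 169.7]), array([ 21.7, 239.5]), np.float64(88.6)]
side panel 93 [ 509.2 -175.6   49.6] [array([ 512.9, -167.2]), array([200.4, 110.4]), np.float64(50.3)]
side tray 462 [ 544.4 -205.8   30.1] [array([ 543.8, -183.1]), array([169.3, 139.3]), np.float64(84.7)]
side house 130 [ 611.8 -167.7   99.4] [array([ 609.5, -192.4]), array([139.6,  20.9]), np.float64(90.0)]
side wash 826 [430. -27.   8.] [538.  20.  96.]
```

Run:
```python
import numpy as np
d=np.load("top0.npz");W=d["W"];print(d["R"].round(3))
for n,(u,v) in dict(mag=(210,203),tongue=(203,168),tab=(219,236),drA=(157,167),drB=(252,204),tray=(387,200),panel=(393,224),house=(375,125),jar=(343,213),wash=(290,130),marker=(434,200),rack=(289,228),timer=(289,110),pink1=(122,250),pink2=(199,315)).items(): print(n,W[v,u].round())
d=np.load("side0.npz");W=d["W"];print(d["R"].round(3))
for n,(u,v) in dict(mag=(265,275),tongue=(230,287),tab=(303,265),tray=(290,182)).items(): print(n,W[v,u].round())
```

```text
[[-0.009 -0.982  0.191]
 [-1.     0.01   0.005]
 [-0.007 -0.191 -0.982]]
mag [535. 181.  50.]
tongue [628. 205.  16.]
tab [461. 160.  42.]
drA [620. 304.  54.]
drB [529.  84.  64.]
tray [ 542. -226.   30.]
panel [ 483. -232.   49.]
house [ 698. -192.  101.]
jar [ 508. -119.   59.]
wash [671.  -2. 148.]
marker [ 545. -341.   12.]
rack [475.   2.  57.]
timer [772.  -2.  17.]
pink1 [433. 385.  20.]
pink2 [287. 205.  18.]
[[-0.99  -0.102  0.097]
 [-0.14   0.62  -0.772]
 [ 0.018 -0.778 -0.628]]
mag [545. 188.  51.]
tongue [622. 207.  18.]
tab [462. 166.  75.]
tray [ 536. -202.   32.]
```

```bash
cat > meas.py <<'E'
import numpy as np,cv2
def rep(W,n):
    def rect(lab,box,lo,hi):
        x0,x1,y0,y1=box
        m=(W[...,0]>x0)&(W[...,0]<x1)&(W[...,1]>y0)&(W[...,1]<y1)&(W[...,2]>lo)&(W[...,2]<hi)
        m=m.astype(np.uint8)
        k,l,st,_=cv2.connectedComponentsWithStats(m)
        if k<2: return
        m=l==1+np.argmax(st[1:,4]); p=W[m]
        r=cv2.minAreaRect(p[:,:2].astype(np.float32)); print(n,lab,len(p),p.mean(0).round(1),[np.round(x,1) for x in r])
    mb=(430,660,110,250)
    rect("stack",mb,47,55);rect("foot",mb,6,14);rect("tongue",(590,680,110,250),15,23);rect("tab",(430,490,110,250),65,96)
    tb=(440,640,-290,-150)
    rect("panel",tb,44,54);rect("tray",tb,26,33);rect("house",(580,850,-330,-50),94,105)
E
python3 - <<'E'
from meas import *
for n in("top","side"): rep(np.load(n+"0.npz")["W"],n)
E
```

```text
top stack 790 [547.5 183.6  51. ] [array([548.8, 182.9]), array([83.1, 60.3]), np.float64(15.6)]
top foot 398 [551.9 149.5   9.4] [array([555.1, 153.9]), array([129.7,  27.3]), np.float64(15.2)]
top tongue 327 [622.3 205.7  19.2] [array([621.4, 204.9]), array([56.5, 36.2]), np.float64(15.5)]
top tab 62 [462.3 160.2  83.3] [array([463.3, 161. ]), array([ 6.5, 28.9]), np.float64(14.4)]
top panel 141 [ 485.3 -233.2   48.7] [array([ 485.6, -234.3]), array([ 8.2, 89.8]), np.float64(9.9)]
top tray 1024 [ 554.2 -222.2   29.2] [array([ 556. , -222.3]), array([131.2,  47.4]), np.float64(10.2)]
top house 6174 [ 705.6 -194.2   99.2] [array([ 708.2, -194.9]), array([195.2, 169.8]), np.float64(10.3)]
side stack 639 [544.8 184.8  52.1] [array([545. , 183.4]), array([89. , 58.8]), np.float64(15.6)]
side foot 573 [536.6 217.5  10.2] [array([533.1, 215.3]), array([135.8,  33.3]), np.float64(14.7)]
side tongue 330 [617.8 206.7  20. ] [array([616.5, 205.3]), array([59.6, 39.6]), np.float64(16.4)]
side tab 65 [460.6 166.5  82.3] [array([460.9, 162.5]), array([ 6. , 31.5]), np.float64(15.1)]
side panel 56 [ 483.1 -231.3   49.1] [array([ 482.9, -233.6]), array([ 8.5, 93.4]), np.float64(9.8)]
side tray 398 [ 546.8 -219.9   30.1] [array([ 547.2, -221.1]), array([123.9,  51.5]), np.float64(9.5)]
side house 2269 [ 704.  -184.6  100.1] [array([ 705.8, -190.9]), array([195.8, 171.1]), np.float64(10.6)]
```

```bash
python3 -m creep '[[[0.08,-0.058,0],[0,0,0]],[[0.16,-0.117,0],[0,0,0]],[[0.24,-0.175,0],[0,0,0]],[[0.32,-0.234,0],[0,0,0]],[[0.4,-0.292,0],[0,0,0]]]' -1
python3 -m creep '[[[0.08,-0.058,0],[0,0,0]],[[0.16,-0.117,0],[0,0,0]],[[0.24,-0.175,0],[0,0,0]],[[0.32,-0.234,0],[0,0,0]],[[0.4,-0.292,0],[0,0,0]]]'
python3 -m creep '[[[0.08,-0.058,0],[0,0,0.03]],[[0.08,-0.058,0],[0,0,0.08]],[[0.08,-0.058,0],[0,0,0.08]],[[0.08,-0.058,0],[0,0,0.08]]]'
```

```text
clock: 0.57
tcp_pos: [279.0, -424.6, 255.9]
orientation: [[0.967, 0.255, -0.0], [0.255, -0.967, 0.001], [-0.0, -0.001, -1.0]]
force: [0.3, 0.4, -0.3]
opening: 0.3
clock: 0.98
tcp_pos: [403.8, -270.5, 256.2]
orientation: [[0.967, 0.256, 0.0], [0.256, -0.967, -0.0], [0.0, 0.0, -1.0]]
force: [0.2, -0.8, 0.4]
opening: 0.004
clock: 1.32
tcp_pos: [428.1, -241.5, 256.0]
orientation: [[0.984, 0.176, -0.001], [0.176, -0.984, -0.0], [-0.001, -0.0, -1.0]]
force: [-0.5, -0.4, -0.8]
opening: 0.002
```

```bash
cat >> meas.py <<'E'
def tray(W,n): pass
E
python3 - <<'E'
from h import *; from meas import rep
c=cam("wrist","w1.png"); print(c["o"]); rep(c["W"],"wrist"); np.savez("w1.npz",W=c["W"])
E
```

```text
[ 499.02431972 -229.30169045  372.39368699]
wrist panel 948 [ 485.7 -232.1   48.6] [array([ 485.9, -233.3]), array([ 7.9, 89.1]), np.float64(10.1)]
wrist tray 5428 [ 535.3 -224.4   29. ] [array([ 534.4, -224.7]), array([90.1, 46.1]), np.float64(10.0)]
```

View pics/w1.png

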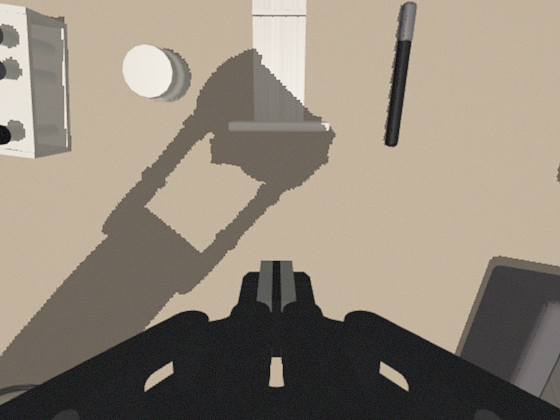

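```bash
python3 -m creep '[[[0.017,-0.096,0],[0,0,0]],[[0.033,-0.193,0],[0,0,0]],[[0.05,-0.29,0],[0,0,0]],[[0.067,-0.385,0],[0,0,0]],[[0.083,-0.48,0],[0,0,0]]]'
python3 -m creep '[[[0.017,-0.096,0],[0,0,-0.03]],[[0.033,-0.193,0],[0,0,-0.06]],[[0.05,-0.29,0],[0,0,-0.09]],[[0.067,-0.385,0],[0,0,-0.09]],[[0.083,-0.48,0],[0,0,-0.09]]]'
python3 -m creep '[[[0,0,0],[0,0,0]]]'
python3 - <<'E'
from h import *; from meas import rep
c=cam("wrist","w2.png"); print(c["o"],c["Rcw"].round(3)); rep(c["W"],"wrist"); np.savez("w2.npz",W=c["W"])
E
```

```text
clock: 1.78
tcp_pos: [426.7, -46.8, 256.3]
orientation: [[0.985, 0.172, 0.0], [0.172, -0.985, -0.0], [0.0, 0.0, -1.0]]
force: [0.5, 0.1, 0.9]
opening: -0.001
clock: 2.2
tcp_pos: [426.6, 148.4, 256.5]
orientation: [[0.964, 0.265, 0.001], [0.265, -0.964, -0.0], [0.001, 0.0, -1.0]]
force: [0.5, 0.2, -0.5]
opening: 0.0
clock: 2.28
tcp_pos: [426.1, 152.2, 255.9]
orientation: [[0.962, 0.272, -0.001], [0.272, -0.962, 0.003], [-0.0, -0.003, -1.0]]
force: [0.1, -0.5, 0.6]
opening: 0.005
[495.45341052 170.88662798 372.36495951] [[ 0.272 -0.923 -0.271]
 [-0.962 -0.262 -0.073]
 [-0.003  0.281 -0.96 ]]
wrist stack 5922 [544.4 184.5  51.1] [array([543.3, 184.2]), array([72.4, 52.1]), np.float64(15.3)]
wrist foot 1944 [524.1 217.1   9. ] [array([527.9, 214.1]), array([107.1,  26.2]), np.float64(15.7)]
wrist tab 367 [463.8 163.1  85.9] [array([463.3, 162.8]), array([ 5.9, 28.8]), np.float64(16.0)]
```

View pics/w2.png

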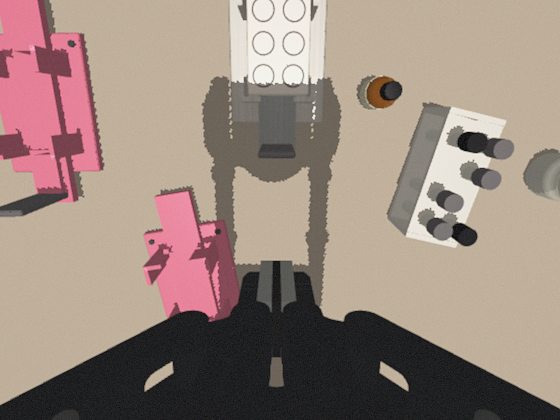

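```bash
python3 -m creep '[[[0,0,0.09],[0,0,0]],[[0,0,0.18],[0,0,0]],[[0,0,0.27],[0,0,0]],[[0,0,0.36],[0,0,0]],[[0,0,0.44],[0,0,0]]]'
python3 -m creep '[[[0.02,0,0],[0,0,0]],[[0.04,0,0],[0,0,0]],[[0.045,0,0],[0,0,0]],[[0.045,0,0],[0,0,0]]]'
python3 - <<'E'
from h import *
c=cam("wrist","w3.png"); cam("side","s3.png")
E
```

```text
clock: 2.75
tcp_pos: [426.5, 145.5, 78.0]
orientation: [[0.965, 0.264, -0.001], [0.264, -0.965, -0.001], [-0.001, 0.001, -1.0]]
force: [-0.6, 0.1, 0.1]
opening: 0.0
clock: 3.08
tcp_pos: [446.8, 152.7, 83.8]
orientation: [[0.964, 0.265, 0.005], [0.265, -0.964, 0.001], [0.005, 0.0, -1.0]]
force: [-0.2, 0.4, 0.9]
opening: 0.002
```

View pics/w3.png

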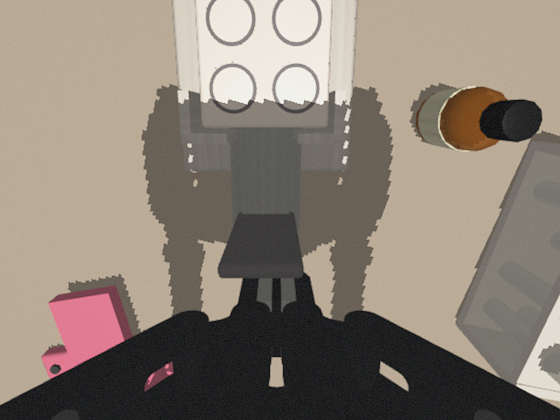

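View pics/s3.png

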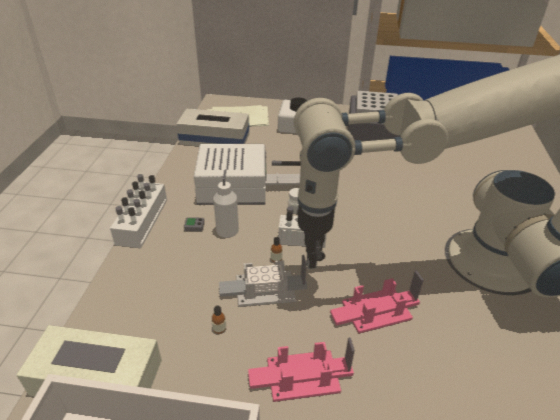

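```bash
python3 -m creep '[[[0.0,-0.012,0],[0,0,0]],[[0.025,-0.012,0],[0,0,0]],[[0.05,-0.012,0],[0,0,0]],[[0.07,-0.012,0],[0,0,0]],[[0.085,-0.012,0],[0,0,0]]]'
python3 -m creep '[[[0.005,0,0],[0,0,0]],[[0.008,0,0],[0,0,0]],[[0.008,0,0],[0,0,0]]]'
python3 - <<'E'
from h import *
c=cam("wrist","w4.png"); print(ctrl.state()["tcp_pos"],ctrl.state()["force"])
E
```

```text
clock: 3.6
tcp_pos: [474.8, 167.0, 81.6]
orientation: [[0.964, 0.267, -0.002], [0.267, -0.964, -0.0], [-0.002, -0.0, -1.0]]
force: [-9.5, -1.7, 7.3]
opening: -0.003
clock: 3.85
tcp_pos: [477.6, 167.8, 81.6]
orientation: [[0.964, 0.267, -0.002], [0.267, -0.964, -0.0], [-0.002, -0.0, -1.0]]
force: [-8.0, -1.4, 5.9]
opening: -0.001
[477.62767343 167.79417038  81.59413564] [-6.37120047 -1.57534922  5.8700871 ]
```

View pics/w4.png

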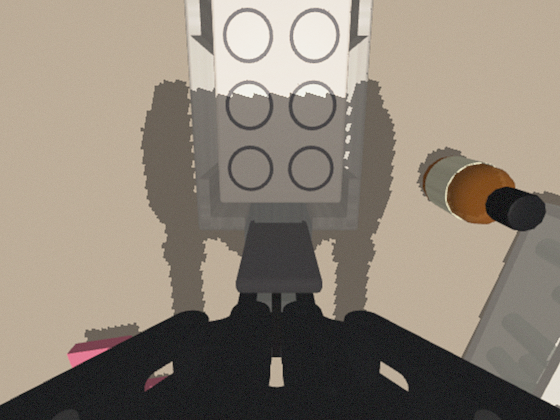

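```bash
python3 -m creep '[[[0.006,0,0],[0,0,0]],[[0.012,0,0],[0,0,0]],[[0.012,0,0],[0,0,0]]]'
python3 - <<'E'
from h import *
O=np.array([547,185]);a=np.radians(15.4);u=np.array([np.cos(a),np.sin(a)]);v=np.array([-u[1],u[0]])
for n in("wrist","top","side"):
    c=cam(n,n+"5.png");W=c["W"];d=W[...,:2]-O;X=d@u;Y=d@v
    m=(abs(Y)<14)&(X>-95)&(X<-45)&(W[...,2]>72)&(W[...,2]<94)&((n=="wrist")|(W[...,2]<94))
    if n=="wrist": m[268:]=False
    print(n,m.sum(),X[m].min(),X[m].max(),np.median(X[m]))
    m=(abs(Y)<26)&(X>46)&(X<120)&(W[...,2]>24)&(W[...,2]<32); print("plate out to",m.sum(),X[m].max() if m.any() else 0, np.percentile(X[m],95) if m.any() else 0)
E
```

```text
clock: 4.15
tcp_pos: [482.1, 169.0, 81.6]
orientation: [[0.964, 0.267, -0.002], [0.267, -0.964, -0.0], [-0.002, -0.0, -1.0]]
force: [-7.8, -2.6, 6.1]
opening: -0.001
wrist 595 -50.65640651069971 -48.8609064267969 -49.635623309872614
plate out to 489 50.76844743716593 50.42679628499725Traceback (most recent call last):
  File "<stdin>", line 7, in <module>
    return umr_minimum(a, axis, None, out, keepdims, initial, where)
ValueError: zero-size array to reduction operation minimum which has no identity
```

```bash
python3 -m creep '[[[0.006,0,0],[0,0,0]],[[0.006,0,0],[0,0,0]]]'
python3 - <<'E'
from h import *
O=np.array([547,185]);a=np.radians(15.4);u=np.array([np.cos(a),np.sin(a)]);v=np.array([-u[1],u[0]])
for n in("wrist","side"):
    c=cam(n,n+"5.png");W=c["W"];d=W[...,:2]-O;X=d@u;Y=d@v
    m=(abs(Y)<14)&(X>-95)&(X<-45)&(W[...,2]>72)&(W[...,2]<94)&((n=="wrist")|(W[...,2]<94))
    if n=="wrist": m[268:]=False
    if m.any(): print(n,m.sum(),X[m].min(),X[m].max(),np.median(X[m]))
    m=(abs(Y)<26)&(X>46)&(X<120)&(W[...,2]>24)&(W[...,2]<32); print("plate out to",m.sum(),X[m].max() if m.any() else 0, np.percentile(X[m],95) if m.any() else 0)
E
```

```text
clock: 4.42
tcp_pos: [482.3, 169.1, 81.6]
orientation: [[0.964, 0.267, -0.008], [0.267, -0.964, -0.002], [-0.008, -0.0, -1.0]]
force: [-18.5, -4.8, 11.3]
opening: -0.003
wrist 569 -50.378420782985295 -48.77328204056908 -49.53789834872861
plate out to 422 50.4174708666911 50.106976187410055
side 49 -79.4388768393081 -51.63691203317304 -54.46450362437835
plate out to 189 85.01344164971455 69.82691979652158
```

View pics/side5.png

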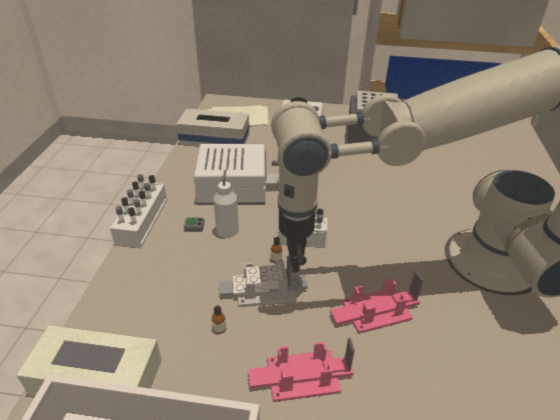

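```bash
python3 -m creep '[[[-0.03,0,0],[0,0,0]],[[-0.07,0,0],[0,0,0]],[[-0.12,0,0],[0,0,0]],[[-0.13,0,-0.07],[0,0,0]],[[-0.13,0,-0.17],[0,0,0]]]'
python3 -m creep '[[[0,0,-0.09],[0,0,0]],[[0.04,0,-0.18],[0,0,0]],[[0.13,0,-0.2],[0,0,0]],[[0.23,0,-0.2],[0,0,0]],[[0.33,0,-0.2],[0,0,0]]]' 1
python3 -m creep '[[[0.04,0,0],[0,0,0]],[[0.04,0,0],[0,0,0]]]'
python3 - <<'E'
from h import *
O=np.array([547,185]);a=np.radians(15.4);u=np.array([np.cos(a),np.sin(a)]);v=np.array([-u[1],u[0]])
s=ctrl.state();d=s["tcp_pos"][:2]-O;print(s["tcp_pos"],d@u,d@v,s["force"])
for n in("wrist","side","top"):
    c=cam(n,n+"6.png");W=c["W"];d=W[...,:2]-O;X=d@u;Y=d@v
    m=(abs(Y)<35)&(X>50)&(X<100)&(W[...,2]>24)&(W[...,2]<32)
    if m.any():print(n,"plate",m.sum(),np.percentile(X[m],[2,98]),np.percentile(Y[m],[2,98]))
    m=(abs(Y)<15)&(X>-110)&(X<-45)&(W[...,2]>65)&(W[...,2]<94)
    if m.any():print(n,"tab",m.sum(),np.median(X[m]))
E
```

```text
clock: 4.93
tcp_pos: [431.5, 154.9, 144.6]
orientation: [[0.964, 0.267, -0.009], [0.267, -0.964, -0.002], [-0.009, -0.0, -1.0]]
force: [1.2, 1.0, -0.1]
opening: -0.001
clock: 5.35
tcp_pos: [564.4, 191.7, 231.7]
orientation: [[0.964, 0.267, 0.006], [0.267, -0.964, 0.002], [0.006, -0.0, -1.0]]
force: [0.4, 0.7, -0.0]
opening: 0.706
clock: 5.52
tcp_pos: [580.2, 195.8, 226.8]
orientation: [[0.964, 0.266, -0.001], [0.266, -0.964, -0.0], [-0.001, -0.0, -1.0]]
force: [1.5, 0.3, -0.5]
opening: 0.975
[580.19153244 195.80722161 226.81860777] 34.86972769478943 1.6049781979896711 [ 1.4946663   0.30942533 -0.54640945]
wrist plate 1562 [50.39782148 73.2856779 ] [-23.75926606  25.49603733]
wrist tab 721 -84.15318077631369
side plate 171 [50.29837989 70.50539326] [-24.43650181  26.94472306]
side tab 51 -87.39556481634813
top plate 37 [54.10986203 71.84465968] [-25.82430838 -13.31394055]
```

View pics/wrist6.png

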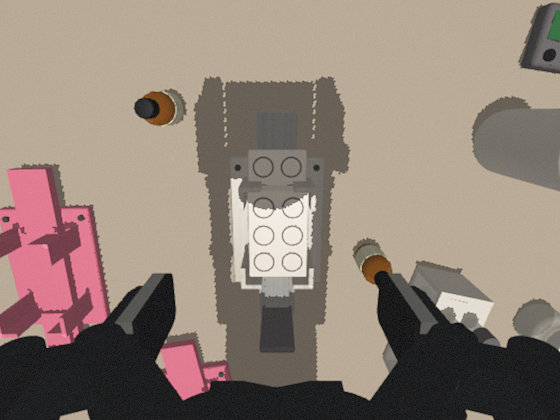

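View pics/side6.png

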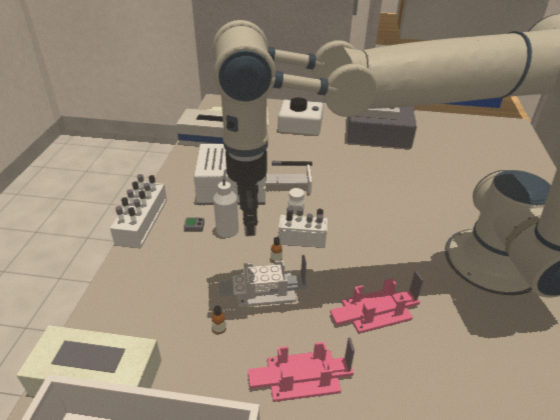

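```bash
python3 -m creep '[[[0.065,0,0.02],[0,0,0]],[[0.065,0,0.12],[0,0,0]],[[0.065,0,0.22],[0,0,0]],[[0.065,0,0.32],[0,0,0]],[[0.065,0,0.41],[0,0,0]]]'
python3 -m creep '[[[0,0,0.05],[0,0,0]],[[0,0,0.06],[0,0,0]],[[0,0,0.06],[0,0,0]]]'
python3 - <<'E'
from h import *
O=np.array([547,185]);a=np.radians(15.4);u=np.array([np.cos(a),np.sin(a)]);v=np.array([-u[1],u[0]])
s=ctrl.state();d=s["tcp_pos"][:2]-O;print(s["tcp_pos"],d@u,d@v,s["force"])
cam("wrist","w7.png")
E
```

```text
clock: 6.08
tcp_pos: [601.8, 201.6, 63.4]
orientation: [[0.964, 0.266, 0.001], [0.266, -0.964, 0.0], [0.001, -0.0, -1.0]]
force: [0.2, 0.3, -0.1]
opening: 1.003
clock: 6.33
tcp_pos: [601.5, 201.4, 39.7]
orientation: [[0.964, 0.266, -0.002], [0.266, -0.964, -0.001], [-0.002, -0.0, -1.0]]
force: [0.3, 0.0, 0.0]
opening: 0.999
[601.54361779 201.43897453  39.6665358 ] 56.950721495546375 1.3643484178488205 [0.30454939 0.00869347 0.04194852]
```

View pics/w7.png

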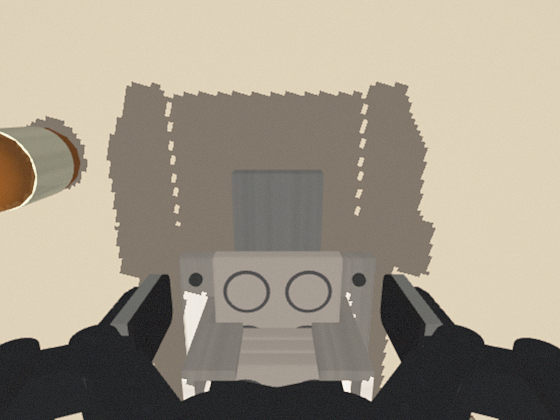

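```bash
python3 -m creep '[[[0.01,0,0.008],[0,0,0]],[[0.01,0,0.008],[0,0,0]],[[0.01,0,0.008],[0,0,0]]]'
python3 -m creep '[[[0,0,0],[0,0,0]],[[0,0,0],[0,0,0]],[[0,0,0],[0,0,0]],[[0,0,0],[0,0,0]],[[0,0,0],[0,0,0]]]' -1
python3 - <<'E'
from h import *
O=np.array([547,185]);a=np.radians(15.4);u=np.array([np.cos(a),np.sin(a)]);v=np.array([-u[1],u[0]])
s=ctrl.state();d=s["tcp_pos"][:2]-O;print(s["tcp_pos"],d@u,d@v,s["force"])
cam("wrist","w8.png")
E
```

```text
clock: 6.63
tcp_pos: [608.1, 203.1, 39.4]
orientation: [[0.964, 0.266, 0.003], [0.266, -0.964, 0.001], [0.003, 0.0, -1.0]]
force: [-0.4, -0.8, -0.3]
opening: 1.002
clock: 7.05
tcp_pos: [607.3, 202.8, 38.0]
orientation: [[0.964, 0.266, 0.001], [0.266, -0.964, 0.0], [0.001, 0.0, -1.0]]
force: [-2.0, -1.5, 5.5]
opening: 0.591
[607.26302368 202.76480409  37.95402059] 62.81685657624062 1.1237513873722804 [-2.04387196 -1.47326519  5.47040328]
```

View pics/w8.png

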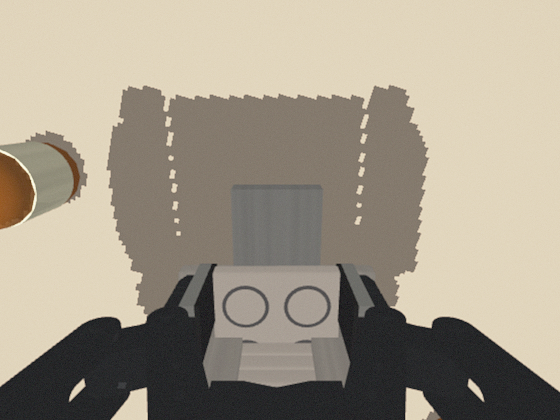

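```bash
python3 -m creep '[[[0.02,0,0],[0,0,0]],[[0.05,0,0],[0,0,0]],[[0.09,0,0],[0,0,0]],[[0.13,0,0],[0,0,0]],[[0.16,0,0],[0,0,0]]]'
python3 -m creep '[[[0.005,0,0],[0,0,0]],[[0.005,0,0],[0,0,0]]]'
python3 - <<'E'
from h import *
O=np.array([547,185]);a=np.radians(15.4);u=np.array([np.cos(a),np.sin(a)]);v=np.array([-u[1],u[0]])
s=ctrl.state();d=s["tcp_pos"][:2]-O;print(s["tcp_pos"],d@u,d@v,s["force"])
cam("wrist","w9.png");cam("side","s9.png");cam("top","t9.png")
E
```

```text
clock: 7.52
tcp_pos: [669.0, 220.0, 37.7]
orientation: [[0.964, 0.266, -0.001], [0.266, -0.964, -0.0], [-0.001, -0.0, -1.0]]
force: [-3.2, -0.2, 5.2]
opening: 0.585
clock: 7.68
tcp_pos: [671.4, 220.6, 37.7]
orientation: [[0.964, 0.266, 0.001], [0.266, -0.964, 0.0], [0.001, -0.0, -1.0]]
force: [0.3, -0.2, 4.1]
opening: 0.591
[671.42418907 220.56413784  37.67111426] 129.40106322019625 1.2456172777317218 [ 0.25200037 -0.24824895  4.12238497]
```

View pics/w9.png

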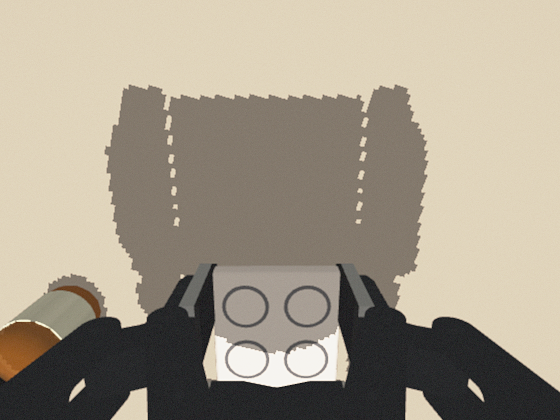

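View pics/s9.png

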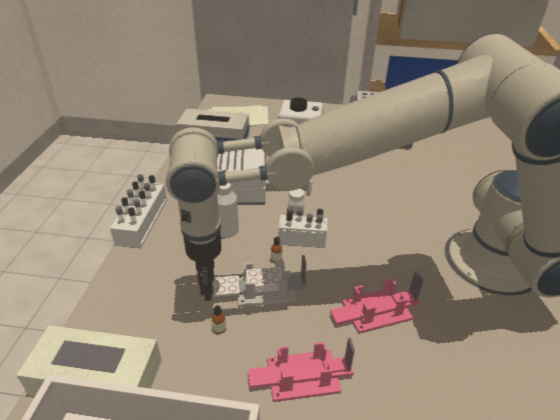

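```bash
python3 -m creep '[[[0,0,-0.02],[0,0,0]],[[0,0,-0.08],[0,0,0]],[[0,0,-0.16],[0,0,0]],[[0,0,-0.25],[0,0,0]],[[0,0,-0.34],[0,0,0]]]'
python3 -m creep '[[[0,0,-0.08],[0,0,0]],[[-0.02,0.035,-0.16],[0,0,0]],[[-0.05,0.09,-0.22],[0,0,0]],[[-0.087,0.155,-0.23],[0,0,0]],[[-0.125,0.221,-0.23],[0,0,0]]]'
python3 -m creep '[[[-0.037,0.066,0],[0,0,0]],[[-0.074,0.132,0],[0,0,0]],[[-0.111,0.198,0],[0,0,0]],[[-0.148,0.264,0],[0,0,0]],[[-0.185,0.33,0],[0,0,0]]]'
python3 -m creep '[[[-0.037,0.066,0],[0,0,0.02]],[[-0.074,0.132,0],[0,0,0.04]],[[-0.111,0.198,0],[0,0,0.06]],[[-0.148,0.264,0],[0,0,0.08]],[[-0.185,0.33,0],[0,0,0.095]]]'
```

```text
clock: 8.25
tcp_pos: [669.6, 220.0, 173.0]
orientation: [[0.964, 0.266, -0.003], [0.266, -0.964, -0.001], [-0.004, -0.0, -1.0]]
force: [0.3, -0.5, -0.9]
opening: 0.59
clock: 8.67
tcp_pos: [645.9, 121.4, 268.3]
orientation: [[0.964, 0.267, 0.004], [0.267, -0.964, 0.001], [0.004, 0.001, -1.0]]
force: [-0.2, -0.3, -1.6]
opening: 0.591
clock: 9.08
tcp_pos: [608.7, -26.4, 264.5]
orientation: [[0.964, 0.266, -0.002], [0.266, -0.964, 0.0], [-0.001, -0.001, -1.0]]
force: [0.6, 0.3, -1.9]
opening: 0.588
clock: 9.5
tcp_pos: [572.4, -173.3, 264.5]
orientation: [[0.986, 0.168, -0.001], [0.168, -0.986, 0.001], [-0.001, -0.001, -1.0]]
force: [0.7, 0.1, -0.2]
opening: 0.584
```

```bash
python3 -m creep '[[[-0.024,0.056,0.05],[0,0,0]],[[-0.047,0.112,0.1],[0,0,-0.005]],[[-0.047,0.112,0.18],[0,0,-0.005]],[[-0.047,0.112,0.2],[0,0,-0.005]],[[-0.047,0.112,0.2],[0,0,-0.005]]]'
python3 -m creep '[[[0,0,0],[0,0,0]]]'
python3 - <<'E'
from h import *; from meas import rep
print(ctrl.state()["tcp_pos"])
for n in("wrist","top","side"):
    c=cam(n,n+"10.png");rep(c["W"],n)
    np.savez(n+"10.npz",W=c["W"])
E
```

```text
clock: 9.92
tcp_pos: [560.7, -218.6, 180.7]
orientation: [[0.985, 0.174, -0.007], [0.174, -0.985, 0.004], [-0.007, -0.005, -1.0]]
force: [-0.8, 0.4, -0.9]
opening: 0.588
clock: 10.0
tcp_pos: [562.4, -218.7, 185.2]
orientation: [[0.985, 0.175, -0.001], [0.175, -0.985, 0.001], [-0.001, -0.001, -1.0]]
force: [0.0, 0.2, -0.4]
opening: 0.586
[ 562.42229618 -218.68223788  185.2104819 ]
wrist tray 4311 [ 544.3 -223.    29. ] [array([ 544.1, -223.1]), array([66.8, 46.3]), np.float64(9.8)]
wrist house 45267 [ 652.6 -204.1   98.9] [array([ 650.6, -204.3]), array([ 73.7, 169. ]), np.float64(10.1)]
top stack 11 [582.2 216.9  51.1] [array([583.5, 216.2]), array([ 4., 14.]), np.float64(18.4)]
top foot 405 [551.2 149.3   9.2] [array([555.1, 154. ]), array([130.4,  27.6]), np.float64(15.2)]
top tongue 325 [622.3 205.2  19.3] [array([621.2, 204.7]), array([57.4, 36.7]), np.float64(14.6)]
top tab 57 [462.4 160.3  84.8] [array([463. , 160.9]), array([ 5.9, 28.8]), np.float64(16.0)]
top panel 9 [ 604.7 -160.1   49. ] [array([ 604.7, -159.5]), array([ 1.1, 15. ]), np.float64(10.4)]
top tray 138 [ 588.9 -
[... 184 characters left out ...]
side stack 25 [571.9 225.8  51.1] [array([571.7, 225.5]), array([17.7,  4.6]), np.float64(19.9)]
side foot 584 [535.3 216.4  10.3] [array([524.8, 211.5]), array([164.6,  32.1]), np.float64(16.1)]
side tongue 330 [618.  206.7  19.7] [array([616.8, 205.9]), array([59.6, 39.1]), np.float64(15.2)]
side tab 66 [460.5 167.   82.2] [array([460.4, 164.4]), array([ 7. , 31.5]), np.float64(14.7)]
side panel 56 [ 482.9 -230.6   49.6] [array([ 483.5, -234.9]), array([ 8.3, 92.9]), np.float64(10.3)]
side tray 381 [ 545.2 -220.8   29.9] [array([ 547.9, -225.3]), array([124.2,  59.2]), np.float64(10.1)]
side house 2275 [ 704.5 -184.5  100. ] [array([ 705.8, -190.7]), array([194.1, 170.2]), np.float64(9.9)]
```

View pics/wrist10.png

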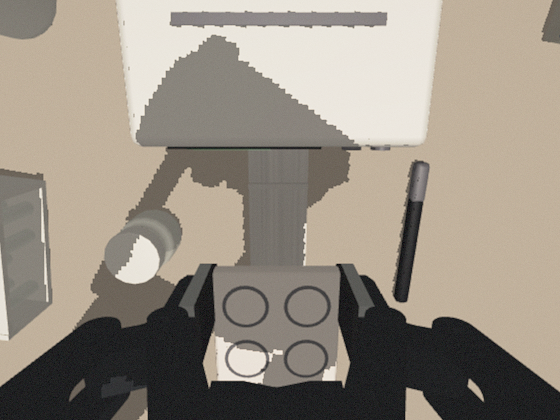

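View pics/side10.png

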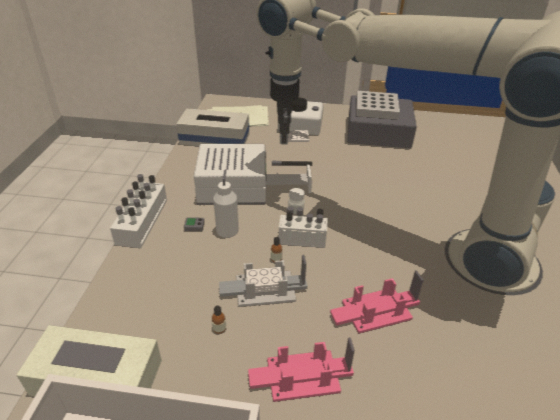

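View pics/top10.png

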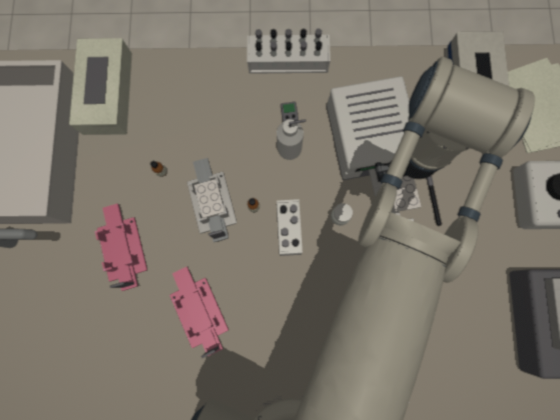

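Run:
```python
import numpy as np
W=np.load("wrist10.npz")["W"]
S=np.array([533.5,-224.9]);a=np.radians(10);u=np.array([np.cos(a),np.sin(a)]);v=np.array([-u[1],u[0]])
t=np.array([562.4,-218.7]);print("tcp seat frame",(t-S)@u,(t-S)@v)
d=W[...,:2]-S;X=d@u;Y=d@v;Z=W[...,2]
m=(Z>33)&(Z<37.5)&(abs(Y)<25)&(X>30)&(X<60);print("lip",m.sum(),X[m].min(),X[m].max(),Y[m].min(),Y[m].max())
m=(Z>26)&(Z<33)&(abs(Y)<35)&(X>20)&(X<75);print("tray Y",np.percentile(Y[m],[1,99]))
d=W[...,:2]-t;X=d@u;Y=d@v
m=np.zeros_like(Z,bool);m[262:385,216:338]=True
m&=(Z>140)&(Z<185)
A=np.c_[X[m],Y[m],np.ones(m.sum())];print("plate",m.sum(),np.percentile(X[m],[0.5,50,99.5]),np.percentile(Y[m],[1,99]),np.median(Z[m]),np.linalg.lstsq(A,Z[m],rcond=None)[0])
for col in(230,277,325): print(col,X[262:275:2,col].round(1),Z[262:275:2,col].round(1))
```

```text
tcp seat frame 29.53756276358776 1.0873757341014239
lip 332 43.57365984161607 47.9123886199276 -22.868643210496924 22.479409541808074
tray Y [-22.66306768  22.40382654]
plate 14116 [-41.35584315 -11.84758794  11.19688812] [-25.14519708  24.05071238] 174.2181462113686 [-2.23609595e-02  1.05865710e-03  1.73742801e+02]
230 [-62.4 -64.3  10.7  10.5  10.9  11.   10.1] [ -1.3  -1.  167.5 168.9 171.7 173.6 173.6]
277 [-48.7 -50.3  10.8  10.4  10.9  10.4  10.5] [ 29.5  29.9 167.5 168.7 171.7 172.5 174.4]
325 [-62.6 -64.1  11.   11.   11.1  10.9  10.6] [ -2.   -1.  167.9 169.9 171.9 173.3 174.5]
```

```bash
python3 -m creep '[[[-0.001,0.002,0.07],[0,0,0]],[[-0.001,0.002,0.15],[0,0,0]],[[-0.001,0.002,0.23],[0,0,0]],[[-0.001,0.002,0.29],[0,0,0]],[[-0.001,0.002,0.315],[0,0,0]]]'
python3 -m creep '[[[0,0,0.005],[0,0,0]],[[0,0,0.01],[0,0,0]],[[0,0,0.01],[0,0,0]]]'
python3 -m creep '[[[0,0,0.003],[0,0,0]],[[0,0,0.005],[0,0,0]],[[0,0,0.005],[0,0,0]]]'
```

```text
clock: 10.57
tcp_pos: [561.3, -219.2, 56.2]
orientation: [[0.985, 0.175, -0.004], [0.175, -0.985, 0.002], [-0.003, -0.002, -1.0]]
force: [-0.5, 0.7, -1.8]
opening: 0.586
clock: 10.82
tcp_pos: [563.5, -220.6, 57.6]
orientation: [[0.985, 0.174, 0.003], [0.174, -0.985, -0.002], [0.003, 0.002, -1.0]]
force: [0.7, 0.9, 0.3]
opening: 0.583
clock: 11.07
tcp_pos: [562.8, -220.5, 54.3]
orientation: [[0.985, 0.174, 0.002], [0.174, -0.985, -0.001], [0.002, 0.001, -1.0]]
force: [-0.1, -0.1, -1.6]
opening: 0.59
```

```bash
python3 -m creep '[[[0,0,0.004],[0,0,0]],[[0,0,0.007],[0,0,0]],[[0,0,0.007],[0,0,0]]]'
python3 -m creep '[[[0,0,0.003],[0,0,0]],[[0,0,0.005],[0,0,0]],[[0,0,0.005],[0,0,0]]]'
python3 - <<'E'
from h import *
c=cam("side","s11.png");cam("wrist","w11.png");print(ctrl.state()["force"],ctrl.state()["tcp_pos"])
cv2.imwrite("pics/s11c.png",cv2.resize(c["pixels"][120:210,230:350],None,fx=6,fy=6,interpolation=cv2.INTER_CUBIC))
E
```

```text
clock: 11.32
tcp_pos: [562.1, -220.2, 50.0]
orientation: [[0.985, 0.174, -0.0], [0.174, -0.985, 0.0], [-0.0, -0.0, -1.0]]
force: [1.0, -0.3, -0.9]
opening: 0.591
clock: 11.57
tcp_pos: [562.2, -220.3, 48.0]
orientation: [[0.985, 0.174, -0.0], [0.174, -0.985, 0.0], [-0.0, -0.0, -1.0]]
force: [-0.2, 0.1, -0.7]
opening: 0.589
[-0.62055259 -0.51998251 -0.39287108] [ 562.20145569 -220.24103315   48.1595969 ]
```

View pics/s11c.png

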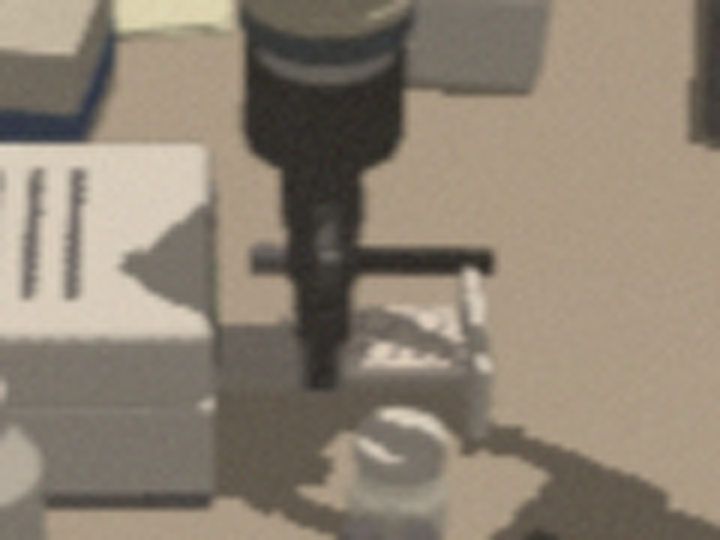

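View pics/w11.png

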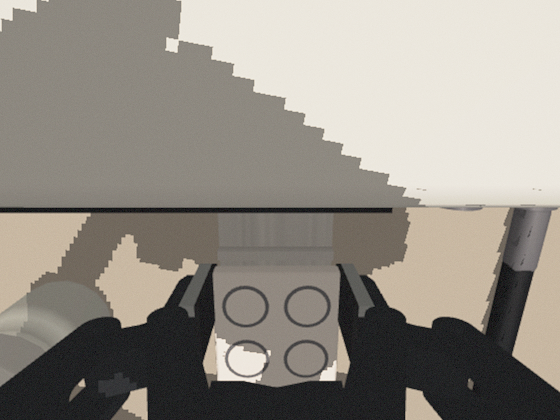

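Plate front edge (277,265) is just short of the lip (275,247–263), between panel and lip. No contact yet, so I'll creep down.

```bash
python3 -m creep '[[[0,0,0.002],[0,0,0]],[[0,0,0.003],[0,0,0]],[[0,0,0.003],[0,0,0]]]'
python3 -m creep '[[[0,0,0.002],[0,0,0]],[[0,0,0.003],[0,0,0]],[[0,0,0.003],[0,0,0]]]'
python3 - <<'E'
from h import *
print(ctrl.state()["force"],ctrl.state()["tcp_pos"])
E
```

```text
clock: 11.92
tcp_pos: [562.5, -220.3, 47.9]
orientation: [[0.985, 0.174, 0.001], [0.174, -0.985, -0.0], [0.001, 0.0, -1.0]]
force: [-1.1, 1.3, 4.6]
opening: 0.585
clock: 12.17
tcp_pos: [563.2, -220.1, 47.9]
orientation: [[0.985, 0.174, 0.003], [0.174, -0.985, -0.0], [0.003, 0.001, -1.0]]
force: [-1.4, 2.9, 8.3]
opening: 0.584
[-1.40323322  2.92162418  8.2887832 ] [ 563.16859586 -220.14719867   47.87930895]
```

```bash
python3 -m creep '[[[0,0,-0.003],[0,0,0]],[[0,0,-0.003],[0,0,0]],[[0,0,-0.003],[0,0,0]],[[0,0,-0.003],[0,0,0]]]' 0.8
python3 -m creep '[[[0,0,0],[0,0,0]],[[0,0,0],[0,0,0]],[[0,0,0],[0,0,0]]]'
python3 -m creep '[[[0,0,-0.05],[0,0,0]],[[0,0,-0.14],[0,0,0]],[[0,0,-0.24],[0,0,0]],[[0,0,-0.34],[0,0,0]],[[-0.1,0,-0.4],[0,0,0]]]'
python3 -m creep '[[[-0.1,0,0],[0,0,0]],[[-0.2,0,0],[0,0,0]],[[-0.28,0,0],[0,0,0]],[[-0.28,0,0],[0,0,0]]]' -1
python3 - <<'E'
from h import *
S=np.array([533.5,-224.9]);a=np.radians(10);u=np.array([np.cos(a),np.sin(a)]);v=np.array([-u[1],u[0]])
for n in("wrist","top","side"):
    c=cam(n,n+"12.png");W=c["W"];d=W[...,:2]-S;X=d@u;Y=d@v;Z=W[...,2]
    m=(abs(X)<42.5)&(abs(Y)<40)&(Z>34)&(Z<42)
    if m.sum()<20: continue
    A=np.c_[X[m],Y[m],np.ones(m.sum())];p=np.c_[X,Y] if 0 else np.stack([X[m],Y[m]],1).astype(np.float32)
    print(n,m.sum(),np.percentile(X[m],[1,99]),np.percentile(Y[m],[1,99]),np.median(Z[m]),np.linalg.lstsq(A,Z[m],rcond=None)[0],cv2.minAreaRect(p))
print(ctrl.state()["tcp_pos"])
E
```

```text
clock: 12.5
tcp_pos: [562.0, -220.3, 46.5]
orientation: [[0.985, 0.174, -0.001], [0.174, -0.985, 0.0], [-0.001, -0.0, -1.0]]
force: [-0.2, 0.3, 0.1]
opening: 0.9
clock: 12.75
tcp_pos: [562.2, -220.3, 46.9]
orientation: [[0.985, 0.174, -0.0], [0.174, -0.985, 0.0], [-0.0, -0.0, -1.0]]
force: [0.9, 0.8, 0.6]
opening: 0.895
clock: 13.17
tcp_pos: [530.9, -226.0, 208.6]
orientation: [[0.984, 0.177, 0.006], [0.177, -0.984, -0.001], [0.006, 0.002, -1.0]]
force: [-0.4, -1.4, 1.7]
opening: 0.903
clock: 13.5
tcp_pos: [412.8, -246.8, 205.1]
orientation: [[0.985, 0.171, -0.001], [0.171, -0.985, -0.001], [-0.001, 0.001, -1.0]]
force: [-0.5, 0.0, 0.3]
opening: 0.333
wrist 6719 [-38.68577594  24.10197814] [-25.96875922  24.78138863] 37.05218769867878 [1.83760007e-03 3.00291528e-04 3.70565195e+01] ((-7.155956268310547, -0.5897293090820312), (64.44684600830078, 52.1552619934082), 0.0772138461470604)
top 754 [-39.25140041  39.0666773 ] [-26.9762889   24.13172554] 37.28699412765036 [-1.02130721e-03  3.04691644e-03  3.73598853e+01] ((-1.0201835632324219, -1.7045726776123047), (53.14499282836914, 82.28003692626953), 89.21287536621094)
side 300 [-40.69167227  37.42121437] [-27.37495777  27.35105728] 38.361583522899195 [-2.39338883e-03 -3.89029570e-03  3.83179603e+01] ((-2.0338668823242188, 0.23820877075195312), (57.22059631347656, 79.54414367675781), 88.24105072021484)
[ 416.93617508 -246.13247149  204.88194148]
```

View pics/wrist12.png

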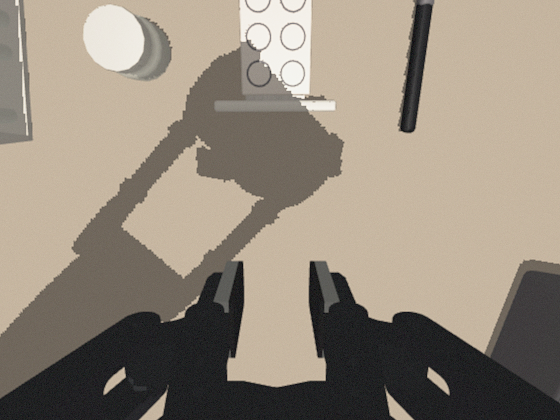

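```bash
python3 -m creep '[[[0,0,0.09],[0,0,0]],[[0,0,0.18],[0,0,0]],[[0,0,0.27],[0,0,0]],[[0.02,0,0.34],[0,0,0]],[[0.06,0,0.35],[0,0,0]]]' -1
python3 -m creep '[[[0.02,0,0],[0,0,0]],[[0.04,0,0],[0,0,0]],[[0.04,0,0],[0,0,0]]]'
python3 - <<'E'
from h import *
c=cam("wrist","w13.png");cam("side","s13.png");print(ctrl.state()["force"],ctrl.state()["tcp_pos"])
E
```

```text
clock: 14.07
tcp_pos: [437.9, -239.6, 57.3]
orientation: [[0.985, 0.174, -0.009], [0.174, -0.985, 0.006], [-0.008, -0.007, -1.0]]
force: [-0.4, 0.4, -0.5]
opening: -0.001
clock: 14.32
tcp_pos: [458.5, -238.9, 65.8]
orientation: [[0.984, 0.176, 0.002], [0.176, -0.984, -0.001], [0.002, 0.001, -1.0]]
force: [-0.1, 0.3, 0.2]
opening: 0.0
[ 0.17683978  0.53568848 -0.03776462] [ 457.25039811 -239.31824647   66.01779502]
```

View pics/w13.png

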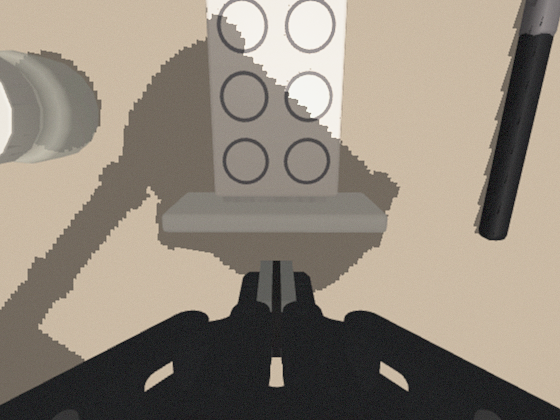

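```bash
python3 -m creep '[[[0.015,0,0],[0,0,0]],[[0.03,0,0],[0,0,0]],[[0.04,0,0],[0,0,0]],[[0.05,0,0],[0,0,0]],[[0.062,0,0],[0,0,0]]]'
python3 -m creep '[[[0.015,0,0],[0,0,0]],[[0.03,0,0],[0,0,0]],[[0.045,0,0],[0,0,0]],[[0.06,0,0],[0,0,0]],[[0.075,0,0],[0,0,0]]]'
python3 -m creep '[[[0.015,0,0],[0,0,0]],[[0.03,0,0],[0,0,0]],[[0.045,0,0],[0,0,0]],[[0.06,0,0],[0,0,0]],[[0.075,0,0],[0,0,0]]]'
python3 -m creep '[[[0.015,0,0],[0,0,0]],[[0.03,0,0],[0,0,0]],[[0.045,0,0],[0,0,0]],[[0.06,0,0],[0,0,0]],[[0.07,0,0],[0,0,0]]]'
python3 - <<'E'
from h import *
c=cam("wrist","w14.png");cam("side","s14.png");print(ctrl.state()["force"],ctrl.state()["tcp_pos"])
E
```

```text
clock: 14.83
tcp_pos: [480.8, -234.9, 64.8]
orientation: [[0.985, 0.174, -0.0], [0.174, -0.985, -0.0], [-0.0, 0.0, -1.0]]
force: [-0.4, -0.5, 0.6]
opening: 0.0
clock: 15.25
tcp_pos: [510.8, -229.4, 64.4]
orientation: [[0.985, 0.174, -0.0], [0.174, -0.985, -0.0], [-0.0, 0.0, -1.0]]
force: [-2.1, -1.4, 1.4]
opening: 0.005
clock: 15.67
tcp_pos: [540.2, -224.2, 64.5]
orientation: [[0.985, 0.174, -0.0], [0.174, -0.985, 0.0], [-0.0, -0.0, -1.0]]
force: [-0.8, -1.5, 0.9]
opening: 0.003
clock: 16.08
tcp_pos: [567.9, -219.2, 64.4]
orientation: [[0.985, 0.174, 0.0], [0.174, -0.985, 0.0], [0.0, -0.0, -1.0]]
force: [-0.6, -1.3, 1.0]
opening: 0.001
[ 0.47902775 -0.34312134 -0.25538002] [ 567.99435796 -218.8975299    64.36169658]
```

View pics/w14.png

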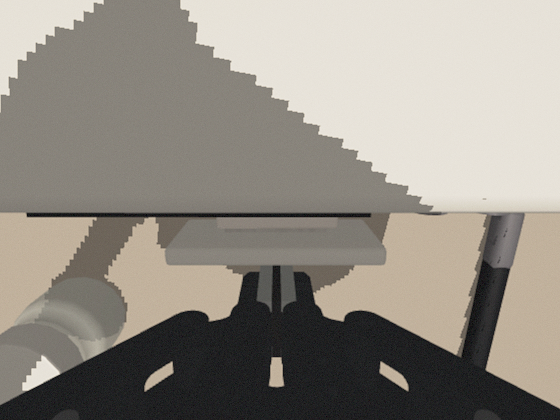

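```bash
python3 -m creep '[[[0.015,0,0],[0,0,0]],[[0.03,0,0],[0,0,0]],[[0.042,0,0],[0,0,0]],[[0.05,0,0],[0,0,0]],[[0.055,0,0],[0,0,0]]]'
python3 -m creep '[[[0.004,0,0],[0,0,0]],[[0.008,0,0],[0,0,0]],[[0.008,0,0],[0,0,0]]]'
python3 -m creep '[[[0.004,0,0],[0,0,0]],[[0.006,0,0],[0,0,0]],[[0.006,0,0],[0,0,0]]]'
```

```text
clock: 16.6
tcp_pos: [589.3, -215.3, 64.3]
orientation: [[0.985, 0.174, -0.0], [0.174, -0.985, 0.0], [-0.0, -0.0, -1.0]]
force: [-1.2, -0.7, -0.7]
opening: 0.002
clock: 16.85
tcp_pos: [592.3, -214.9, 64.5]
orientation: [[0.985, 0.174, 0.0], [0.174, -0.985, 0.0], [0.0, -0.0, -1.0]]
force: [-0.3, -0.2, 0.4]
opening: 0.001
clock: 17.1
tcp_pos: [594.0, -214.7, 64.5]
orientation: [[0.985, 0.174, -0.001], [0.174, -0.985, -0.0], [-0.001, -0.0, -1.0]]
force: [-3.1, 0.7, 1.3]
opening: 0.002
```

```bash
python3 -m creep '[[[0.004,0,0],[0,0,0]],[[0.006,0,0],[0,0,0]],[[0.006,0,0],[0,0,0]]]'
python3 -m creep '[[[0.004,0,0],[0,0,0]],[[0.004,0,0],[0,0,0]]]'
```

```text
clock: 17.35
tcp_pos: [594.2, -214.7, 64.5]
orientation: [[0.985, 0.173, -0.006], [0.173, -0.985, -0.0], [-0.006, -0.001, -1.0]]
force: [-13.0, -0.3, 5.8]
opening: -0.004
clock: 17.52
tcp_pos: [594.4, -214.7, 64.5]
orientation: [[0.985, 0.173, -0.01], [0.173, -0.985, -0.0], [-0.01, -0.002, -1.0]]
force: [-18.8, -0.6, 8.8]
opening: -0.0
```

```bash
python3 -m creep '[[[-0.03,0,0],[0,0,0]],[[-0.08,0,0],[0,0,0]],[[-0.16,0,0],[0,0,0]],[[-0.25,0,-0.02],[0,0,0]],[[-0.34,0,-0.06],[0,0,0]]]'
python3 -m creep '[[[-0.05,0,-0.08],[0,0,0]],[[-0.08,0,-0.16],[0,0,0]],[[-0.08,0,-0.25],[0,0,0]],[[-0.08,0,-0.26],[0,0,0]],[[-0.08,0,-0.26],[0,0,0]]]'
python3 - <<'E'
from h import *; from meas import rep
for n in("wrist","top","side"):
    c=cam(n,n+"15.png");rep(c["W"],n)
    W=c["W"];
    O=np.array([547,185]);a=np.radians(15.4);u=np.array([np.cos(a),np.sin(a)]);v=np.array([-u[1],u[0]])
    d=W[...,:2]-O;X=d@u;Y=d@v;Z=W[...,2]
    m=(abs(X)<45)&(abs(Y)<28)&(Z>39)&(Z<48)
    if m.sum()>20:
        A=np.c_[X[m],Y[m],np.ones(m.sum())]; print("stack",m.sum(),np.percentile(X[m],[1,99]),np.percentile(Y[m],[1,99]),np.linalg.lstsq(A,Z[m],rcond=None)[0])
    S=np.array([517.9,-227.6]);a=np.radians(10);u=np.array([np.cos(a),np.sin(a)]);v=np.array([-u[1],u[0]])
    d=W[...,:2]-S;X=d@u;Y=d@v
    m=(X>50)&(X<99)&(abs(Y)<44)&(Z>44)&(Z<54)
    if m.any(): print("panel X",np.percentile(X[m],[2,98]))
print(ctrl.state()["tcp_pos"],ctrl.state()["force"])
E
```

```text
clock: 17.93
tcp_pos: [462.6, -237.0, 86.5]
orientation: [[0.985, 0.175, -0.002], [0.175, -0.985, 0.002], [-0.002, -0.002, -1.0]]
force: [0.4, -0.4, 0.9]
opening: -0.001
clock: 18.35
tcp_pos: [434.3, -244.1, 196.8]
orientation: [[0.985, 0.174, 0.008], [0.174, -0.985, -0.005], [0.007, 0.006, -1.0]]
force: [0.9, 0.2, -0.3]
opening: 0.003
top stack 10 [581.8 216.7  51.4] [array([582. , 216.4]), array([ 2.8, 14.9]), np.float64(30.3)]
top foot 399 [552.1 149.3   9.2] [array([555.9, 154.1]), array([129.3,  27.1]), np.float64(15.6)]
top tongue 330 [622.3 205.5  19.1] [array([621.2, 204.9]), array([57.2, 36.3]), np.float64(15.1)]
top tab 61 [462.3 160.6  83.6] [array([462.9, 161.2]), array([ 6.1, 29. ]), np.float64(16.7)]
top panel 162 [ 608.2 -211.    48.9] [array([ 609. , -210.5]), array([ 11.6, 119.4]), np.float64(10.5)]
top tray 10 [ 600.8 -169.4   29.2] [array([ 601. , -169.4]), array([17.6,  5.2]), np.float64(57.9)]
top house 6150 [ 705.9 -194.6   99.2] [array([ 707.7, -195.2]), array([196.6, 169.2]), np.float64(9.9)]
stack 779 [-37.72254504  41.85450684] [-26.81414979  26.20493273] [ 
[... 308 characters left out ...]
19.9] [array([616. , 206.1]), array([59.5, 41.3]), np.float64(17.4)]
side tab 67 [460.5 167.   82. ] [array([460.6, 164. ]), array([ 6.7, 30.9]), np.float64(15.7)]
side panel 42 [ 602.9 -202.9   49.7] [array([ 605. , -209.8]), array([ 5.8, 92.5]), np.float64(9.2)]
side tray 7 [ 598.  -169.1   29.2] [array([ 598.5, -169.8]), array([6. , 4.5]), np.float64(13.4)]
side house 2264 [ 704.5 -185.   100. ] [array([ 706. , -191.1]), array([194.6, 171.9]), np.float64(10.0)]
stack 606 [-41.84087119  39.92927887] [-26.99118601  26.86251611] [-4.41824078e-03 -1.78748452e-02  4.42755314e+01]
panel X [85.39411976 92.2640007 ]
[ 432.83683794 -242.82756677  191.03250161] [-0.75894262 -0.05860976 -0.36951005]
```

View pics/wrist15.png

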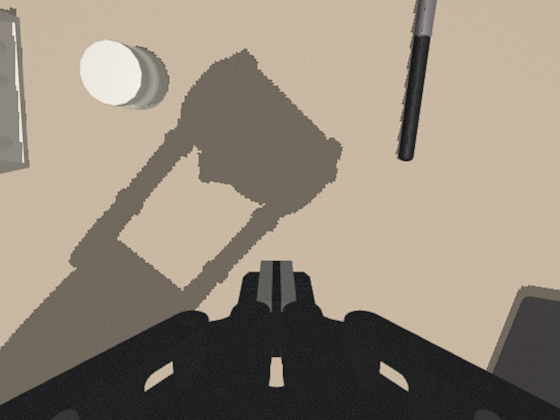

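View pics/top15.png

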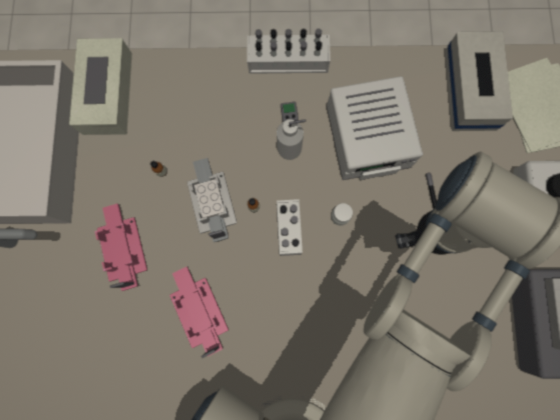

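View pics/side15.png

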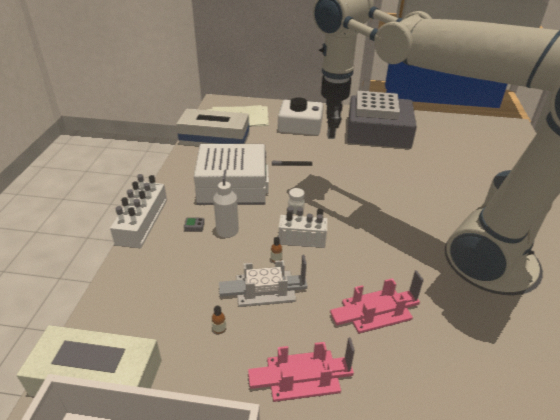

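```bash
python3 -m creep '[[[0,0,0],[0,0,0]],[[0,0,0],[0,0,0]],[[0,0,0],[0,0,0]]]' && python3 -c "
from bench import ctrl
print(ctrl.close_job())"
```

```text
clock: 18.75
tcp_pos: [432.7, -242.8, 191.1]
orientation: [[0.985, 0.174, -0.002], [0.174, -0.985, 0.001], [-0.002, -0.002, -1.0]]
force: [-1.6, 0.3, 0.9]
opening: -0.001
the job is handed in; nothing more can be done
None
```

The oldest plate is loaded in the reader with the tray pushed home. I handed the job in at 18.8 s; it reports no verdict.

I pushed the feeder to its stop and backed off. I then pulled the bottom plate level out of the outlet by its edges, set it down on the open tray, released it, and closed the tray until it hit its stop.

What the last checks showed:
- **Plate on the open tray:** it lay flat (about 0.003 rad or less) and square, about 1–2 mm from the seat centre depending on the camera. That was the last view of it. Once the tray was closed I could no longer see the plate inside the reader.
- **Tray:** the front panel face is at 85–87 mm in the reader's frame, against 86 mm when fully home.
- **Feeder and stack:** the feeder tab is back at rest. The other three plates have dropped (stack top 43–44 mm, where 44 mm is expected) and lie flat. They sit within about 2 mm of centre; the top camera put them about +2 mm along the magazine's x and the side camera about −1 mm, so the two disagree by 3 mm.
- **Bystanders:** by eye in the last pictures, nothing had moved. I did not measure their positions.

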